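Count along the tin rack and park the loaf tin in the third gap

ROBOT

A 6-joint arm with a two-finger parallel gripper is mounted at the origin on the work surface. World frame = base frame: x ahead of the robot, y to its left, z up, the work surface at z = 0. Lengths are in m, angles in degrees, forces in N, time in s.
With the tool pointing down it reaches from about 0.4 to 0.825 m from the base axis. Payload 7 kg.
Tool frame: the origin (TCP) lies midway between the tips of the shut fingers; the grasp point (between the pads) lies 19 mm behind it (ctrl.grasp_offset is the distance from the TCP to the grasp point, in m); z points along the fingers, x is the direction in which the jaws open and shut, and the axes are right-handed (so a half turn about z gives the same grasp; the last joint's range is limited). The gripper opens to 88 mm and grips with 3 to 60 N. Pads are 19 mm wide; open, the fingers measure 130 mm over their backs; the gripper's body (78 mm by 193 mm) begins 47 mm behind the grasp point.
Start: joints at [-47.722, 20.546, 0.682, 0, -70.136, -16.507], TCP at [0.293, -0.608, 0.227] pointing down, gripper open.
Joint ranges: [-176.03, 176.03], [-82.01, 121.73], [-58.28, 71.71], [-173.87, 95.51], [-174.79, -0.11], [-173.66, 173.66]. Speed limits (degrees/s): [136.94, 136.94, 172.46, 180, 180, 180].

INTERFACE

Orientations are given as [roll, pitch, yaw] about the fixed x, y, z axes, in that order (R = Rz(yaw) Ry(pitch) Rx(roll)).
In Python, from plant import sensors, snapshot, order, ctrl gives the robot as it stands.
- The arm moves only by the tool send_rows, never from a script. Its argument "commands" is a list of rows, each a list of 3 entries, a list of its own where there are three numbers: the closure, from 0 (fully open) to 1 (shut), then the shift along the world's x, y, z in units of 0.25 m (1.0 is 0.25 m), then the turn, a rotation vector about the world's x, y, z in units of 360 degrees (1.0 is 360 degrees). In form: [[hand, [x, y, z], [ax, ay, az]], ...]. A call has 1 to 12 rows; each row shifts and turns the pose as measured when the row begins; what a row does not reach is not made up. A row lasts 1/10 s, in which the tool goes at most 50 mm and 8.59 degrees, less where a joint would pass 70% of its speed; a pose out of reach is approached as far as the arm can. A call with a number of a shift or a turn outside -1 to 1 is refused whole. A call with a gripper value outside its range is refused whole. The fingers move at their own pace and stop on an object; the grip force is fixed at half the most. Time passes only in rows, so rows that do not move let the fingers close. It gives the time, the measured TCP pose, the force and the opening at its end, in the units of the state.
- sensors.get_obs(): the state, without advancing time (a new reading comes with each control period).
- snapshot(name): name is "scene" or "top" or "wrist"; returns a dict with "color" (420x560x3 uint8, blue, green, red), "z_map" (420x560 float32, m along the optical axis (not along the pixel's ray), 0 where there is no reading), "mtx" (3x3 intrinsics, pixels), "xyz" and "attitude" of the camera in the world. Camera axes: x right, y down, z forward; pixel columns grow to the right and rows downward; lengths in m; the calibration is good to about 2 mm. A picture is of the moment at which its call begins.
- order.close_job(): hands the job in, once; it reports no verdict.
The state is a dict: "clock": time; "joint_pos": joint angles; "qvel": joint speeds; "tau": joint torques, N m; "tool_pos": TCP position; "orientation": TCP orientation; "force": force on the tool from outside, world axes, zero at the start; "moment": the same for the moment, N m; "opening": finger opening in m.
Only numpy, scipy, OpenCV 4.12 (cv2) and the standard library are available. Lean on these libraries where they do the work, as an engineer would, in place of code of your own. Each camera call takes 0.05 s, during which the arm holds its last target.

TASK

Run a fingertip along the rail on top of the rack's back panel, starting at the end with the loop handle and counting every gap, full or empty: touch the rail behind the first, the second and the third gap in turn, and no farther. Then push the loose loaf tin along the table into that third gap until it is fully home against the back panel. Do not lift or tip the tin, and leave the parked tins and everything else where they are.

Things in the scene. Friction and masses are not known exactly. Their poses are not given: they have to be found in the camera images.
- tin: dark steel mini loaf tin, open-topped, 72 long (its x) x 42 wide (its y) x 38 mm high, straight 3 mm walls, about 0.14 kg; the one standing on the table in front of the rack. Origin: centre of its underside, z up. Both ends are alike. It slides on the bare table under a light push and stops when the push stops.
- rack: fixed steel tin rack: 7 upright dividers (6 mm thick, 34 high) before a back panel make 6 gaps along its y, 54 mm clear, 60 centre to centre, open on top and to the robot (-x), no floor. Origin: on the table at mid row; x points into the gaps. Dividers span x = -24 to +42 mm, panel face at x = +42: a tin fully home has its centre at x = +6 and juts 6 mm out of the dividers.
- end_handle: fixed end plate of the rack (80 x 10 x 40 mm) that carries an upright loop handle of round bar (grip 18 mm thick along x) reaching 91 mm above the table; it may be at either end of the row, 190 mm from the rack's origin along its y. The gaps are counted from this end. Origin: under the plate, z = 0.
- end_plain: the like end plate without a handle, at the other end of the row.
- parked_1: dark steel mini loaf tin, open-topped, 72 long (its x) x 42 wide (its y) x 38 mm high, straight 3 mm walls, about 0.14 kg, already parked in a gap: leave it.
- parked_2: a second parked tin, the same: leave it.
- seed_jar: glass jar, 60 mm across, 95 mm high, a bystander. Origin: centre of underside.
- cutter: steel ring cutter, 64 mm across, 40 mm high, a bystander. Origin: centre of underside.
- brush: pastry brush lying down, a bystander. Origin: underside near mid-length.
- scraper: dough scraper lying flat, blade 75 x 110 mm with a wooden handle along one side, a bystander. Origin: underside of the blade.
- egg_bowl: white bowl, 100 mm across, 45 mm high, a bystander. Origin: centre of underside.
- shaker: metal can, 52 mm across, 85 mm high, a bystander. Origin: centre of underside.
- rail_a: stretch of the rack's flat rail behind gap a of the row (a is the +y, f the -y end of the rack; count from the handle, wherever it is). The rail tops the back panel, 60 mm above the table, 18 mm deep, one smooth level strip; this stretch is 60 mm long. Origin: middle of its top face, in line with the gap's middle; axes as the rack's.
- rail_b: stretch of the rack's flat rail behind gap b of the row (a is the +y, f the -y end of the rack; count from the handle, wherever it is). The rail tops the back panel, 60 mm above the table, 18 mm deep, one smooth level strip; this stretch is 60 mm long. Origin: middle of its top face, in line with the gap's middle; axes as the rack's.
- rail_c: stretch of the rack's flat rail behind gap c of the row (a is the +y, f the -y end of the rack; count from the handle, wherever it is). The rail tops the back panel, 60 mm above the table, 18 mm deep, one smooth level strip; this stretch is 60 mm long. Origin: middle of its top face, in line with the gap's middle; axes as the rack's.
- rail_d: stretch of the rack's flat rail behind gap d of the row (a is the +y, f the -y end of the rack; count from the handle, wherever it is). The rail tops the back panel, 60 mm above the table, 18 mm deep, one smooth level strip; this stretch is 60 mm long. Origin: middle of its top face, in line with the gap's middle; axes as the rack's.
- rail_e: stretch of the rack's flat rail behind gap e of the row (a is the +y, f the -y end of the rack; count from the handle, wherever it is). The rail tops the back panel, 60 mm above the table, 18 mm deep, one smooth level strip; this stretch is 60 mm long. Origin: middle of its top face, in line with the gap's middle; axes as the rack's.
- rail_f: stretch of the rack's flat rail behind gap f of the row (a is the +y, f the -y end of the rack; count from the handle, wherever it is). The rail tops the back panel, 60 mm above the table, 18 mm deep, one smooth level strip; this stretch is 60 mm long. Origin: middle of its top face, in line with the gap's middle; axes as the rack's.
Mind the look-alikes: they are no part of the job. What is shaped like the tin but purple or yellow is not meant. Leave any black or pink look-alike of the end_handle alone.

How it is judged:
By the outcome, as a careful person would: the job done as asked, in the order asked, and still so for the second after the job is handed in, with the robot touching nothing.
It also fails if it takes over 61 s, if anything falls off the work surface, if the arm or the gripper's body presses on something with over 40 N, if the wrist force passes 120 N, or if a joint passes its speed limit or range.

## Working session

There is one attempt and no reset: what is moved stays moved. The work goes in short steps, Python scripts to look and compute and a tool call to move; the robot and the scene stay as the last step left them, time stands still between calls to the robot, and variables do not carry over. Pictures are saved under pics/ and viewed, and the job is handed in when it is done.

Besides the shell and the picture viewer there is one more tool, called after ">>>" as name(argument=value, ...), one argument or row to a line, values as JSON. send_rows: Moves the arm, as the interface text tells. Its arguments: {"type":"object","properties":{"commands":{"type":"array","items":{"type":"array"}}},"required":["commands"]}

```bash
ls; mkdir -p pics; python3 - <<'E'
from plant import sensors, snapshot, order, ctrl
import cv2,numpy as np
print(sensors.get_obs())
for n in ("scene","top","wrist"):
    s=snapshot(n); cv2.imwrite(f"pics/{n}0.png",s["color"]); np.savez(f"pics/{n}0.npz",**s)
    print(n,s["mtx"],s["xyz"],s["attitude"])
E
```

```text
pics
{'clock': 0.0, 'joint_pos': array([-4.77204985e+01,  2.05908439e+01,  6.34209916e-01, -2.07066254e-02,
       -7.01369778e+01, -1.65066826e+01]), 'qvel': array([ 0.0233537 ,  0.03745242, -0.04326739, -0.12605882, -0.09322646,
       -0.10210828]), 'tau': array([ 6.34924309e-04, -5.82719564e+01,  2.93068618e+01,  6.99757889e+00,
        6.84404396e-03, -1.67775456e-04]), 'tool_pos': array([ 0.29325237, -0.60742023,  0.22563084]), 'orientation': array([-1.79992063e+02, -9.52849688e-02,  1.15765761e+02]), 'force': array([ 0.0317264 , -0.09250738,  0.08705936]), 'moment': array([-0.03098847, -0.01308724, -0.01225831]), 'opening': 0.08754555703540529}
scene [[386.44454651   0.         281.26941702]
 [  0.         386.44454651 212.00592331]
 [  0.           0.           1.        ]] [0.7788882  0.49009214 0.93749249] [-144.98807152   -0.96205819  152.28608007]
top [[416.13030493   0.         281.6392636 ]
 [  0.         416.13030493 202.7439665 ]
 [  0.           0.           1.        ]] [ 0.3373691  -0.02524788  1.26517094] [-173.22451669    0.96312951  -91.41518759]
wrist [[354.32811985   0.         282.832191  ]
 [  0.         354.32811985 206.92505786]
 [  0.           0.           1.        ]] [ 0.22276718 -0.64138545  0.3852652 ] [ 1.62924554e+02 -1.04511598e-01  1.15725286e+02]
```

View pics/scene0.png

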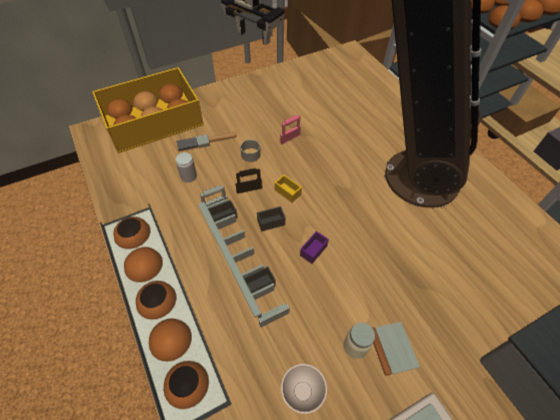

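View pics/top0.png

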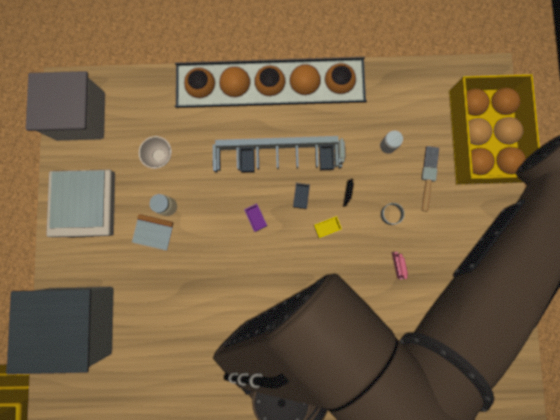

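View pics/wrist0.png

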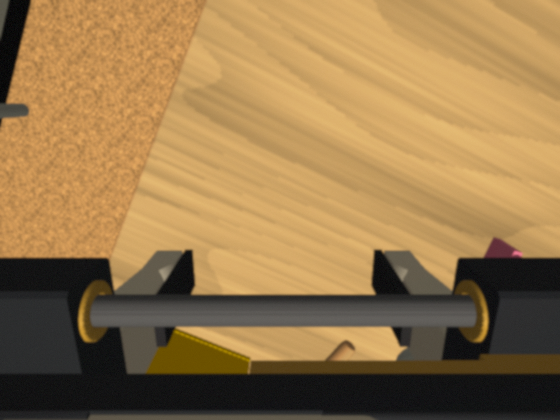

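The scene view shows the grey rack with its loop handle at (213,195). That is the -y end, on the right in the top view at about (340,150). The loose dark tin is at scene (270,219), top (301,196). I'll zoom in to check this.

```bash
cat > h.py <<'E'
import numpy as np,cv2
from scipy.spatial.transform import Rotation as R
def load(n): return dict(np.load(f"pics/{n}.npz"))
def rot(s): return R.from_euler('xyz',s["attitude"],degrees=True).as_matrix()
def ray(s,u,v,z):
    d=rot(s)@np.linalg.inv(s["mtx"])@np.array([u,v,1.]); o=s["xyz"]
    return o+d*(z-o[2])/d[2]
def cloud(s):
    h,w=s["z_map"].shape; v,u=np.mgrid[:h,:w]
    p=np.stack([u,v,np.ones_like(u)],-1).astype(float)@np.linalg.inv(s["mtx"]).T*s["z_map"][...,None]
    return p@rot(s).T+s["xyz"]
E
python3 - <<'E'
from h import *
s=load("top0"); cv2.imwrite("pics/tz.png",cv2.resize(s["color"][115:245,195:415],None,fx=3.6,fy=3.6,interpolation=cv2.INTER_CUBIC))
t=load("scene0"); cv2.imwrite("pics/sz.png",cv2.resize(t["color"][160:340,170:350],None,fx=3.3,fy=3.3,interpolation=cv2.INTER_CUBIC))
for nm,s in(("top",s),("scene",t)):
    P=cloud(s); z=P[...,2]
    m=(np.abs(z-.06)<.008)&(P[...,0]>.45)&(P[...,0]<.85)&(abs(P[...,1])<.5)
    print(nm,m.sum())
    n,l,st,c=cv2.connectedComponentsWithStats(m.astype(np.uint8))
    for i in range(1,n):
        if st[i,4]>30: q=P[l==i]; print(st[i],q.mean(0).round(3),q.min(0).round(3),q.max(0).round(3))
E
```

```text
top 998
[215 136 123  11 811] [0.668 0.005 0.06 ] [ 0.657 -0.178  0.052] [0.678 0.186 0.067]
[383 137  15  13  34] [ 0.644 -0.326  0.059] [ 0.632 -0.351  0.052] [ 0.668 -0.313  0.068]
[161 195  12  20  52] [0.481 0.323 0.061] [0.457 0.313 0.053] [0.513 0.344 0.068]
scene 1191
[177 162  18  11  65] [ 0.659 -0.318  0.061] [ 0.632 -0.341  0.052] [ 0.682 -0.31   0.068]
[198 198  64 120 946] [0.666 0.018 0.058] [ 0.654 -0.186  0.052] [0.676 0.188 0.068]
[347 329  26  25 116] [0.502 0.353 0.062] [0.468 0.317 0.052] [0.514 0.373 0.068]
```

View pics/tz.png

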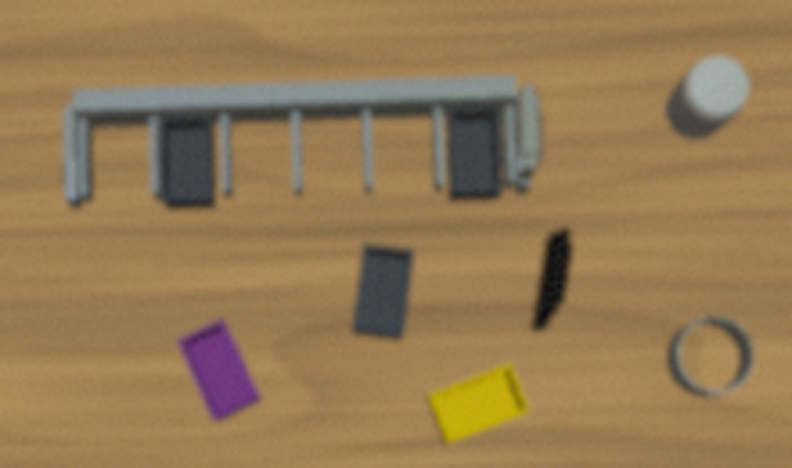

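View pics/sz.png

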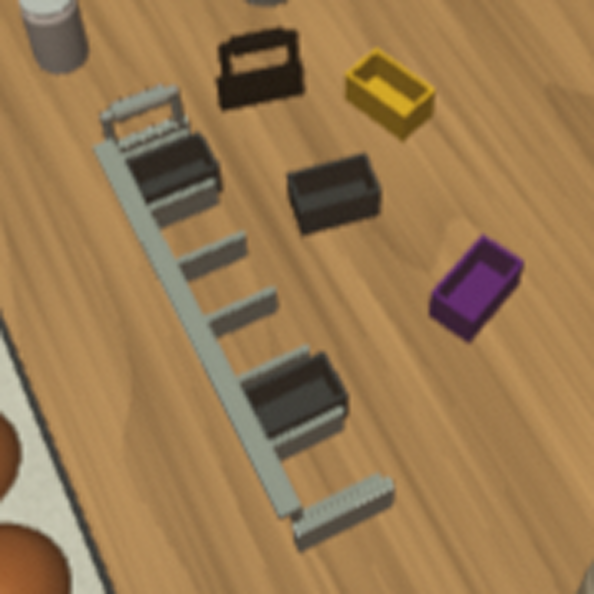

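Candidates for the tin: dark steel, loose, top (301,196) / scene (270,219), which is the one I want. Others are the parked ones at top (247,158) and (326,157), purple at (256,218) and yellow at (327,227). Candidates for the handle: grey loop at scene (213,195), which fits; the black one at (248,180) and the pink one at (290,128) are look-alikes. The crop confirms the handle is at the -y end, so the gaps count f (full), e (empty), d (empty, third). Next I'll measure precisely.

```bash
python3 - <<'E'
from h import *
for n in("top0","scene0"):
    s=load(n);P=cloud(s);z=P[...,2];c=s["color"].astype(int)
    m=((np.abs(z-.06)<.006)&(P[...,0]>.6)&(P[...,0]<.72)&(abs(P[...,1])<.2)).astype(np.uint8)
    k,l,st,_=cv2.connectedComponentsWithStats(m); i=1+st[1:,4].argmax()
    v,u=np.nonzero(l==i); q=np.array([ray(s,a,b,.06)for a,b in zip(u,v)])[:,:2]
    print(n,"rail rect",cv2.minAreaRect(q.astype(np.float32)*1000), "linefit",np.polyfit(q[abs(q[:,1])<.15][:,1],q[abs(q[:,1])<.15][:,0],1))
    # tin rim: dark, non-wood connected region near tin
    g=c.max(2); sat=c.max(2)-c.min(2)
    dm=((g<95)&(sat<35)).astype(np.uint8); k,l,st,cc=cv2.connectedComponentsWithStats(dm)
    for i in range(1,k):
        if 60<st[i,4]<1500:
            p=ray(s,*cc[i],.02)
            if .4<p[0]<.72 and abs(p[1])<.25:
                v,u=np.nonzero(l==i); q=np.array([ray(s,a,b,.038)for a,b in zip(u,v)])[:,:2]
                print(st[i],p.round(3),cv2.minAreaRect(q.astype(np.float32)*1000))
    # dividers: z~.034, off the tins
    m=(np.abs(z-.034)<.006)&(sat<40)&(g>95)&(P[...,0]>.55)&(P[...,0]<.65)&(abs(P[...,1])<.22)
    k,l,st,_=cv2.connectedComponentsWithStats(m.astype(np.uint8))
    for i in range(1,k):
        if st[i,4]>8:
            v,u=np.nonzero(l==i); q=np.array([ray(s,a,b,.034)for a,b in zip(u,v)]);print(' div',st[i],q.mean(0).round(4),q.min(0)[:2].round(3),q.max(0)[:2].round(3))
E
```

```text
top0 rail rect ((667.375, 3.8384552001953125), (21.028606414794922, 363.1015319824219), 0.35257792472839355) linefit [-0.00413658  0.66780603]
[ 217  142  121   31 1127] [ 0.636 -0.016  0.02 ] ((621.8446655273438, 1.542205810546875), (83.24224853515625, 362.7295837402344), 0.378828763961792)
[344 179   9  27 147] [ 0.515 -0.209  0.02 ] ((510.21466064453125, -207.07086181640625), (18.456642150878906, 80.70355224609375), 78.23439025878906)
[293 183  16  26 318] [ 0.505 -0.067  0.02 ] ((503.4710998535156, -66.44700622558594), (39.448577880859375, 73.406494140625), 80.32514190673828)
 div [335 147   6  18  50] [ 0.6248 -0.1783  0.034 ] [ 0.597 -0.187] [ 0.649 -0.173]
 div [256 149   3  19  41] [0.6219 0.0629 0.034 ] [0.594 0.06 ] [0.65  0.066]
 div [276 149   3  19  36] [0.6208 0.0037 0.034 ] [ 0.593 -0.   ] [0.648 0.006]
 div [296 148   2  19  36] [ 0.6211 -0.0565  0.034 ] [ 0.594 -0.059] [ 0.65  -0.054]
 div [316 148   2  19  37] [ 0.6209 -0.1167  0.034 ] [ 0.593 -0.119] [ 0.648 -0.114]
 div [213 151   6  20  70] [0.6168 0.1868 0.034 ] [0.589 0.181] [0.647 0.196]
 div [236 150   3  19 
[... 1373 characters left out ...]
 30  18 115] [0.628 0.198 0.02 ] ((629.7825927734375, 203.80056762695312), (8.607316017150879, 77.21688079833984), 89.07921600341797)
 div [207 196  20  12  93] [ 0.6231 -0.1819  0.034 ] [ 0.593 -0.193] [ 0.65  -0.172]
 div [216 215  19   8  32] [ 0.6222 -0.1148  0.034 ] [ 0.595 -0.118] [ 0.649 -0.112]
 div [224 230  20  10  38] [ 0.6216 -0.0549  0.034 ] [ 0.593 -0.058] [ 0.65  -0.052]
 div [234 247  20  10  42] [0.6204 0.0049 0.034 ] [0.593 0.002] [0.648 0.009]
 div [243 265  21  11  47] [0.6199 0.0647 0.034 ] [0.592 0.062] [0.65  0.069]
 div [253 284  21  11  50] [0.6218 0.1245 0.034 ] [0.593 0.122] [0.649 0.128]
 div [263 304  26  16 156] [0.6188 0.1898 0.034 ] [0.585 0.182] [0.65  0.198]
```

Rack: the middle divider is at y≈0.004, origin x≈0.616, yaw≈+0.3°. Rail centre is x≈0.667. Gap middles are f≈-0.146, e≈-0.086, d≈-0.026. The tin is at about (0.503,-0.066), yaw about -9°. I'll move over the handle end of the rail with the jaws shut and along world x.

>>> send_rows(
  commands=[
    [1,[0.11,0.13,0],[0,0,0.015]],
    [1,[0.11,0.13,0],[0,0,0.015]],
    [1,[0.11,0.13,0],[0,0,0.015]],
    [1,[0.11,0.13,0],[0,0,0.015]],
    [1,[0.11,0.13,0],[0,0,0.015]],
    [1,[0.11,0.13,0],[0,0,0.015]],
    [1,[0.11,0.13,0],[0,0,0.015]],
    [1,[0.11,0.13,0],[0,0,0.015]],
    [1,[0.11,0.13,0],[0,0,0.015]],
    [1,[0.11,0.13,0],[0,0,0.015]],
    [1,[0,0,0],[0,0,0]],
  ],
)

```text
clock: 1.25
tool_pos: [0.574, -0.2684, 0.2216]
orientation: [-180.0, -0.4, 171.8]
force: [-0.5, -0.8, -0.3]
opening: 0.0052
```

>>> send_rows(
  commands=[
    [1,[0.1,0.12,0],[0,0,0.006]],
    [1,[0.1,0.12,0],[0,0,0.006]],
    [1,[0.1,0.12,0],[0,0,0.006]],
    [1,[0.07,0.12,-0.08],[0,0,0.006]],
    [1,[0,0,-0.12],[0,0,0]],
    [1,[0,0,-0.12],[0,0,0]],
    [1,[0,0,-0.12],[0,0,0]],
    [1,[0,0,0],[0,0,0]],
  ],
)

```text
clock: 2.05
tool_pos: [0.6689, -0.1421, 0.1068]
orientation: [-180.0, -0.5, -179.3]
force: [-0.1, -0.3, -0.4]
opening: 0.0005
```

```bash
python3 - <<'E'
from plant import *
import cv2,numpy as np
print(sensors.get_obs())
for n in ("scene","top","wrist"):
    s=snapshot(n); cv2.imwrite(f"pics/{n}1.png",s["color"]); np.savez(f"pics/{n}1.npz",**s)
E
```

```text
{'clock': 2.05, 'joint_pos': array([ 4.29614549e+00,  2.66714359e+01, -6.18815608e+00,  9.59616659e-03,
       -5.76121145e+01, -3.57498304e+00]), 'qvel': array([-0.21659909, -2.12058068,  3.05541544,  1.60365929, -2.29155318,
       -0.01231318]), 'tau': array([ 4.24273694e-01, -6.47666359e+01,  2.71926534e+01,  6.62260786e+00,
        1.00714725e+00,  9.17162251e-03]), 'tool_pos': array([ 0.66890049, -0.14214443,  0.10684463]), 'orientation': array([-179.96254079,   -0.47028623, -179.27381775]), 'force': array([-0.08333634, -0.2986154 , -0.44620453]), 'moment': array([-0.04740028,  0.21086829, -0.01389487]), 'opening': 0.0004907150652956828}
```

View pics/scene1.png

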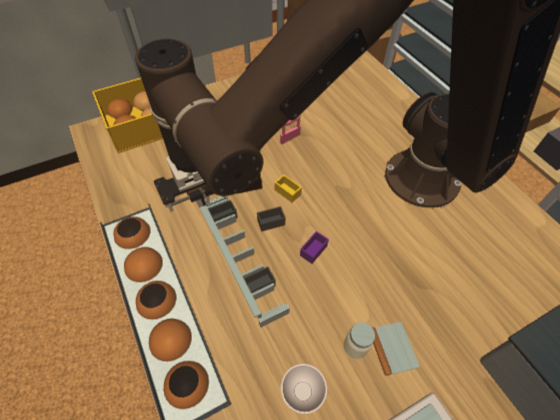

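View pics/wrist1.png

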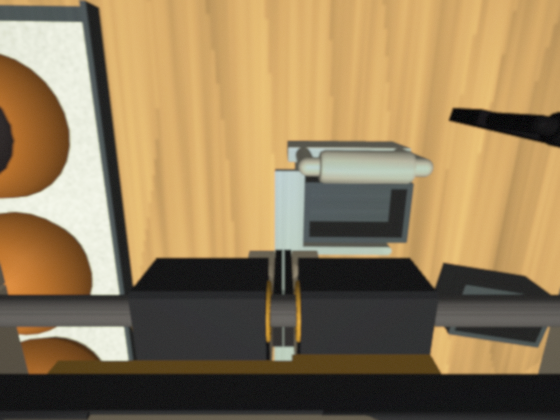

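The wrist view shows the loop handle at the top end (365,165), the full first gap at (357,215) and the rail at u≈275–302 under the fingers. Lowering now.

>>> send_rows(
  commands=[
    [1,[-0.006,-0.02,-0.05],[0,0,0]],
    [1,[0,0,-0.05],[0,0,0]],
    [1,[0,0,-0.03],[0,0,0]],
    [1,[0,0,-0.01],[0,0,0]],
    [1,[0,0,0],[0,0,0]],
  ],
)

```text
clock: 2.7
tool_pos: [0.6735, -0.1494, 0.0808]
orientation: [-179.9, 0.5, -179.3]
force: [-0.2, 0.0, 0.2]
opening: 0.0002
```

>>> send_rows(
  commands=[
    [1,[-0.02,0.004,-0.03],[0,0,0]],
    [1,[-0.01,0.0,-0.02],[0,0,0]],
    [1,[0,0,-0.01],[0,0,0]],
    [1,[0,0,-0.004],[0,0,0]],
    [1,[0,0,0],[0,0,0]],
  ],
)

```text
clock: 3.2
tool_pos: [0.6654, -0.1481, 0.0638]
orientation: [-179.9, 0.6, -179.3]
force: [0.3, 0.2, 1.5]
opening: 0.0005
```

>>> send_rows(
  commands=[
    [1,[0.004,0,-0.006],[0,0,0]],
    [1,[0,0,-0.006],[0,0,0]],
    [1,[0,0,-0.006],[0,0,0]],
  ],
)

```text
clock: 3.5
tool_pos: [0.6671, -0.1481, 0.0603]
orientation: [-179.8, 0.6, -179.2]
force: [-5.1, 1.7, 14.5]
opening: 0.0004
```

Contact (14 N up). Sliding towards +y now with light pressure.

>>> send_rows(
  commands=[
    [1,[0,0.03,-0.003],[0,0,0]],
    [1,[0,0.03,-0.003],[0,0,0]],
    [1,[0,0.03,-0.003],[0,0,0]],
  ],
)

```text
clock: 3.8
tool_pos: [0.6687, -0.1273, 0.0604]
orientation: [-179.7, 0.8, -179.3]
force: [-0.4, -5.4, 5.0]
opening: 0.0004
```

>>> send_rows(
  commands=[
    [1,[-0.005,0.03,-0.005],[0,0,0]],
    [1,[-0.002,0.03,-0.005],[0,0,0]],
    [1,[-0.002,0.03,-0.005],[0,0,0]],
    [1,[-0.002,0.03,-0.005],[0,0,0]],
  ],
)

```text
clock: 4.2
tool_pos: [0.67, -0.0986, 0.0604]
orientation: [-179.4, 1.3, -179.1]
force: [0.7, -6.2, 7.5]
opening: 0.0004
```

>>> send_rows(
  commands=[
    [1,[-0.012,0.03,-0.006],[0,0.002,0]],
    [1,[-0.008,0.03,-0.006],[0,0.002,0]],
    [1,[-0.004,0.03,-0.006],[0,0.001,0]],
  ],
)

```text
clock: 4.5
tool_pos: [0.6676, -0.0768, 0.0604]
orientation: [-179.2, -0.1, -179.0]
force: [-0.0, -7.4, 8.6]
opening: 0.0006
```

>>> send_rows(
  commands=[
    [1,[-0.004,0.03,-0.006],[0.001,0,0]],
    [1,[-0.004,0.03,-0.006],[0.001,0,0]],
    [1,[-0.003,0.03,-0.006],[0.001,0,0]],
    [1,[-0.003,0.03,-0.006],[0,0,0]],
  ],
)

```text
clock: 4.9
tool_pos: [0.6685, -0.0487, 0.0603]
orientation: [-179.9, 0.4, -178.8]
force: [-0.5, -7.1, 8.6]
opening: 0.0007
```

>>> send_rows(
  commands=[
    [1,[-0.004,0.03,-0.006],[0,0,0]],
    [1,[-0.004,0.03,-0.006],[0,0,0]],
    [1,[-0.003,0.015,-0.006],[0,0,0]],
    [1,[0,0,-0.006],[0,0,0]],
  ],
)

```text
clock: 5.3
tool_pos: [0.6688, -0.031, 0.0603]
orientation: [-179.6, 0.9, -178.6]
force: [-6.0, -0.2, 14.9]
opening: 0.0006
```

Third stretch touched at y=-0.031. Now lifting off straight up.

>>> send_rows(
  commands=[
    [1,[0,0,0.06],[0,0,0]],
    [1,[0,0,0.1],[0,0,0]],
    [1,[0,0,0.1],[0,0,0]],
    [1,[0,0,0.1],[0,0,0]],
    [1,[0,0,0],[0,0,0]],
  ],
)

```text
clock: 5.8
tool_pos: [0.666, -0.027, 0.1504]
orientation: [-179.8, 0.6, -178.6]
force: [0.7, -0.1, 0.2]
opening: 0.0004
```

>>> send_rows(
  commands=[
    [1,[-0.12,-0.08,0],[0,0,-0.001]],
    [1,[-0.12,-0.08,0],[0,0,-0.001]],
    [1,[-0.12,-0.08,0],[0,0,-0.001]],
    [1,[-0.12,-0.08,0],[0,0,0]],
    [1,[-0.12,-0.08,0],[0,0,0]],
    [1,[0,0,0],[0,0,0]],
    [1,[0,0,0],[0,0,0]],
  ],
)

```text
clock: 6.5
tool_pos: [0.5073, -0.1242, 0.1445]
orientation: [180.0, 0.3, -179.6]
force: [0.0, 0.1, -0.5]
opening: 0.0004
```

```bash
python3 - <<'E'
from plant import *
import cv2,numpy as np
for n in ("scene","top","wrist"):
    s=snapshot(n); cv2.imwrite(f"pics/{n}2.png",s["color"]); np.savez(f"pics/{n}2.npz",**s)
E
```

```text
(no output)
```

View pics/scene2.png

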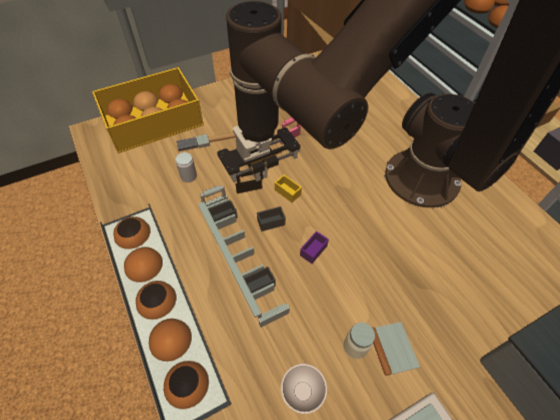

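View pics/wrist2.png

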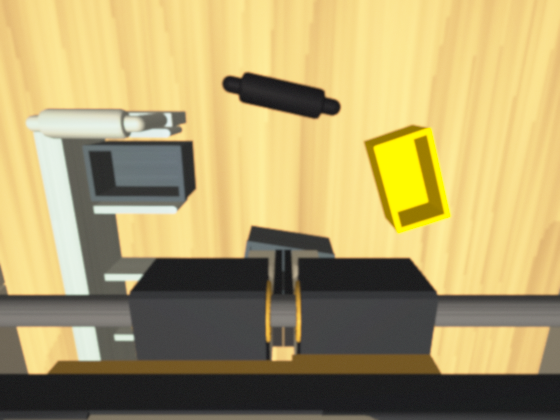

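```bash
python3 - <<'E'
from h import *
s=load("wrist2")
cv2.imwrite("pics/w2z.png",cv2.resize(s["color"][60:270,200:460],None,fx=3,fy=2.85,interpolation=cv2.INTER_CUBIC))
print(s["xyz"],s["attitude"])
for p in[(249,227),(333,239)]: print(p,ray(s,*p,.038).round(4))
for p in[(225,82),(340,105),(397,231),(448,214)]:print(p,ray(s,*p,.05).round(4))
E
```

```text
[ 0.50879831 -0.20257275  0.30389552] [ 162.90743541    0.27083852 -179.58262072]
(249, 227) [ 0.5364 -0.1038  0.038 ]
(333, 239) [ 0.4688 -0.0941  0.038 ]
(225, 82) [ 0.5492 -0.2126  0.05  ]
(340, 105) [ 0.4706 -0.1982  0.05  ]
(397, 231) [ 0.422 -0.106  0.05 ]
(448, 214) [ 0.3851 -0.12    0.05  ]
```

View pics/w2z.png

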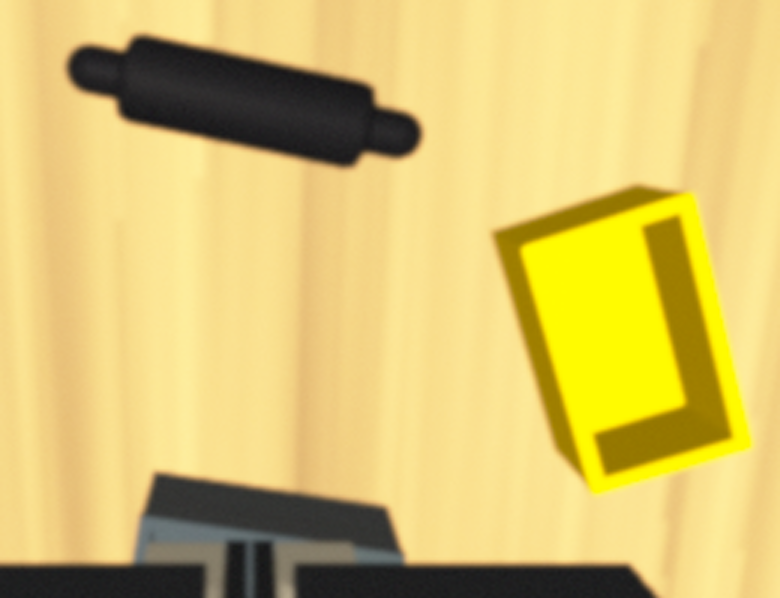

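The wrist crop shows the tin's near side from (249,227) to (333,239). On the table that is (0.540,-0.090) to (0.463,-0.079), so yaw is about -8° and centre about (0.504,-0.064), matching the top view. I'll lower the fingers beside it, on the -y side.

>>> send_rows(
  commands=[
    [1,[-0.01,0,-0.1],[0,0,0]],
    [1,[-0.005,0,-0.1],[0,0,0]],
    [1,[0,0,-0.1],[0,0,0]],
    [1,[0,0,-0.1],[0,0,0]],
    [1,[0,0,-0.03],[0,0,0]],
    [1,[0,0,0],[0,0,0]],
  ],
)

```text
clock: 7.25
tool_pos: [0.51, -0.1204, 0.0331]
orientation: [180.0, 0.4, -179.2]
force: [-0.0, 0.6, 0.1]
opening: 0.0007
```

>>> send_rows(
  commands=[
    [1,[-0.02,-0.01,-0.05],[0,0,-0.001]],
    [1,[-0.01,-0.005,-0.03],[0,0,-0.001]],
    [1,[0,0,-0.01],[0,0,0]],
    [1,[0,0,0],[0,0,0]],
  ],
)

```text
clock: 7.65
tool_pos: [0.506, -0.1234, 0.0127]
orientation: [-180.0, 0.6, -179.9]
force: [0.2, -0.1, 0.2]
opening: 0.0002
```

>>> send_rows(
  commands=[
    [1,[0,0.025,0],[0,0,0]],
    [1,[0,0.025,0],[0,0,0]],
    [1,[0,0.025,0],[0,0,0]],
    [1,[0,0.025,0],[0,0,0]],
    [1,[0,0.025,0],[0,0,0]],
  ],
)

```text
clock: 8.15
tool_pos: [0.5081, -0.0896, 0.015]
orientation: [180.0, 0.9, -179.9]
force: [0.4, 0.1, -0.2]
opening: 0.0004
```

>>> send_rows(
  commands=[
    [1,[-0.01,0.02,-0.008],[0,0.001,0]],
    [1,[-0.004,0.02,-0.004],[0,0.001,0]],
    [1,[-0.004,0.02,-0.002],[0,0,0]],
    [1,[0,0,0],[0,0,0]],
  ],
)

```text
clock: 8.55
tool_pos: [0.5036, -0.0723, 0.0116]
orientation: [-180.0, 0.1, -179.8]
force: [-0.3, -0.3, 0.3]
opening: -0.0
```

```bash
cat > tin.py <<'E'
import sys
from plant import *
from h import *
k=sys.argv[1]
for n in ("scene","top","wrist"):
    s=snapshot(n); cv2.imwrite(f"pics/{n}{k}.png",s["color"]); np.savez(f"pics/{n}{k}.npz",**s)
    if n=="scene": cv2.imwrite(f"pics/sz{k}.png",cv2.resize(s["color"][160:300,180:340],None,fx=4.5,fy=4.2,interpolation=cv2.INTER_CUBIC))
E
python3 tin.py 3
```

```text
(no output)
```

View pics/sz3.png

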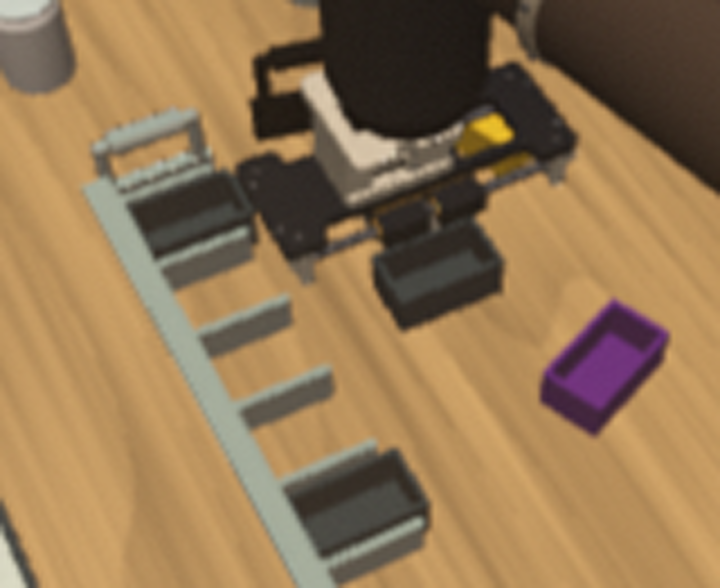

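View pics/wrist3.png

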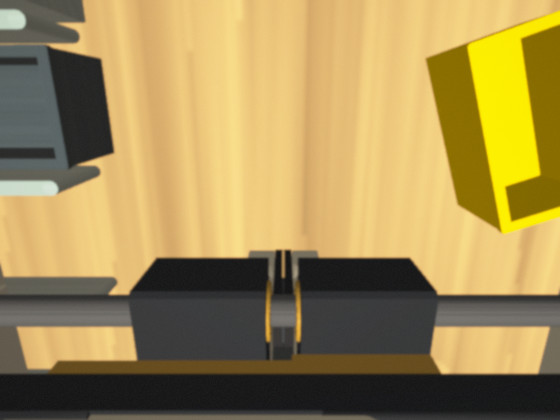

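```bash
cat > rim.py <<'E'
import sys
from h import *
s=load("scene"+sys.argv[1]);P=cloud(s);z=P[...,2];g=s["color"].max(2)
x0,x1,y0,y1=map(float,sys.argv[2:6])
m=(z>.008)&(z<.05)&(P[...,0]>x0)&(P[...,0]<x1)&(P[...,1]>y0)&(P[...,1]<y1)&(g<110)
k,l,st,_=cv2.connectedComponentsWithStats(m.astype(np.uint8));i=1+st[1:,4].argmax();m=l==i
q=P[m];print(m.sum(),q.min(0).round(3),q.max(0).round(3))
# +y outer face: for x bins take the max-y
r=q[q[:,2]>.015]
b=[]
for a in np.arange(r[:,0].min()+.006,r[:,0].max()-.006,.006):
    t=r[abs(r[:,0]-a)<.003]
    if len(t)>2:b.append((a,np.percentile(t[:,1],95)))
b=np.array(b);print(b.round(4).tolist());f=np.polyfit(b[:,0],b[:,1],1);print("yaw +y face",np.degrees(np.arctan(f[0])).round(2),"y at mid",np.polyval(f,b[:,0].mean()).round(4))
hull=cv2.minAreaRect((r[:,:2]*1000).astype(np.float32));print(hull)
E
python3 rim.py 3 .44 .56 -.1 .05; python3 rim.py 0 .44 .56 -.12 .05
```

```text
364 [ 0.462 -0.062  0.008] [ 0.535 -0.015  0.048]
[[0.4681, -0.0157], [0.4741, -0.0164], [0.4801, -0.0167], [0.4861, -0.0165], [0.4921, -0.0158], [0.4981, -0.0165], [0.5041, -0.0167], [0.5101, -0.0161], [0.5161, -0.017], [0.5221, -0.0168], [0.5281, -0.0165]]
yaw +y face -0.58 y at mid -0.0164
((498.6036071777344, -38.26873779296875), (46.620059967041016, 72.95709991455078), 89.92443084716797)
372 [ 0.466 -0.091  0.008] [ 0.543 -0.037  0.041]
[[0.4715, -0.039], [0.4775, -0.0381], [0.4835, -0.0396], [0.4895, -0.0402], [0.4955, -0.0409], [0.5015, -0.0428], [0.5075, -0.0427], [0.5135, -0.0433], [0.5195, -0.0455], [0.5255, -0.0466], [0.5315, -0.047]]
yaw +y face -8.56 y at mid -0.0423
((503.9871520996094, -64.51366424560547), (45.867435455322266, 72.22412109375), 80.28040313720703)
```

The tin is now square (yaw about -0.5°), with its +y face at -0.0165. It needs about 12 mm more.

>>> send_rows(
  commands=[
    [1,[0,0.015,0],[0,0,0]],
    [1,[-0.002,0.015,-0.001],[0,0,0]],
    [1,[-0.002,0.01,-0.001],[0,0,0]],
    [1,[0,0,0],[0,0,0]],
  ],
)

```text
clock: 9.1
tool_pos: [0.5027, -0.0629, 0.0113]
orientation: [-180.0, 0.2, -179.9]
force: [-0.0, -1.0, -0.8]
opening: 0.0007
```

```bash
python3 tin.py 4;python3 rim.py 4 .44 .56 -.1 .05
```

```text
365 [ 0.461 -0.051  0.008] [ 0.534 -0.005  0.046]
[[0.4671, -0.007], [0.4731, -0.0069], [0.4791, -0.0063], [0.4851, -0.007], [0.4911, -0.0062], [0.4971, -0.0068], [0.5031, -0.0072], [0.5091, -0.0061], [0.5151, -0.0073], [0.5211, -0.0068], [0.5271, -0.0059]]
yaw +y face 0.33 y at mid -0.0067
((497.709716796875, -28.14072608947754), (73.58489990234375, 46.3450813293457), 0.664489209651947)
```

>>> send_rows(
  commands=[
    [1,[0,0.01,0],[0,0,0]],
    [1,[0,0,0],[0,0,0]],
  ],
)

```text
clock: 9.45
tool_pos: [0.5025, -0.0605, 0.0112]
orientation: [-180.0, 0.1, -179.9]
force: [-0.9, -0.5, -0.4]
opening: 0.0001
```

```bash
python3 tin.py 5;python3 rim.py 5 .44 .56 -.1 .05
```

```text
361 [ 0.461 -0.063  0.008] [ 0.534 -0.003  0.046]
[[0.4669, -0.0042], [0.4729, -0.0049], [0.4789, -0.0043], [0.4849, -0.0047], [0.4909, -0.0045], [0.4969, -0.0048], [0.5029, -0.0045], [0.5089, -0.0041], [0.5149, -0.0036], [0.5209, -0.004], [0.5269, -0.0046]]
yaw +y face 0.45 y at mid -0.0044
((497.34515380859375, -26.334016799926758), (72.83961486816406, 46.192806243896484), 0.12578994035720825)
```

The tin is in line with the third gap. I'll back off, lift, and turn to come in behind it.

>>> send_rows(
  commands=[
    [1,[0,-0.06,0.0],[0,0,0]],
    [1,[0,-0.06,0.02],[0,0,0]],
    [1,[0,-0.02,0.1],[0,0,0]],
    [1,[0,0,0.12],[0,0,0]],
    [1,[0,0,0.12],[0,0,0]],
    [1,[0,0,0.1],[0,0,0]],
    [1,[0,0,0],[0,0,0]],
  ],
)

```text
clock: 10.3
tool_pos: [0.5008, -0.0973, 0.1292]
orientation: [-179.9, -0.1, -179.9]
force: [0.2, 0.5, 0.1]
opening: 0.0005
```

>>> send_rows(
  commands=[
    [1,[-0.03,0.03,0],[0,0,-0.022]],
    [1,[-0.03,0.03,0],[0,0,-0.022]],
    [1,[-0.03,0.03,0],[0,0,-0.022]],
    [1,[-0.03,0.03,0],[0,0,-0.022]],
    [1,[-0.03,0.03,0],[0,0,-0.022]],
    [1,[-0.03,0.03,0],[0,0,-0.022]],
    [1,[-0.03,0.03,0],[0,0,-0.022]],
    [1,[-0.03,0.03,0],[0,0,-0.022]],
    [1,[-0.03,0,0],[0,0,-0.022]],
    [1,[-0.03,0,0],[0,0,-0.022]],
    [1,[0,0,0],[0,0,0]],
  ],
)

```text
clock: 11.4
tool_pos: [0.4201, -0.0353, 0.1251]
orientation: [-179.8, -0.1, 97.6]
force: [-0.3, 1.3, 0.1]
opening: 0.0006
```

>>> send_rows(
  commands=[
    [1,[0.02,0.03,-0.05],[0,0,-0.01]],
    [1,[0.01,0.01,-0.08],[0,0,-0.008]],
    [1,[0,0,-0.08],[0,0,-0.002]],
    [1,[0,0,-0.06],[0,0,0]],
    [1,[0,0,0],[0,0,0]],
  ],
)

```text
clock: 11.9
tool_pos: [0.4297, -0.0247, 0.0553]
orientation: [-179.9, -0.2, 91.4]
force: [0.1, -0.4, 0.6]
opening: 0.0005
```

```bash
python3 tin.py 6;python3 rim.py 6 .44 .56 -.1 .05
```

```text
363 [ 0.461 -0.049  0.008] [ 0.534 -0.003  0.041]
[[0.4668, -0.0039], [0.4728, -0.0037], [0.4788, -0.0039], [0.4848, -0.0047], [0.4908, -0.0046], [0.4968, -0.0047], [0.5028, -0.0041], [0.5088, -0.0048], [0.5148, -0.0048], [0.5208, -0.0039], [0.5268, -0.0043]]
yaw +y face -0.43 y at mid -0.0043
((497.452880859375, -25.91703987121582), (73.3608169555664, 45.67715835571289), 0.6725966334342957)
```

View pics/sz6.png

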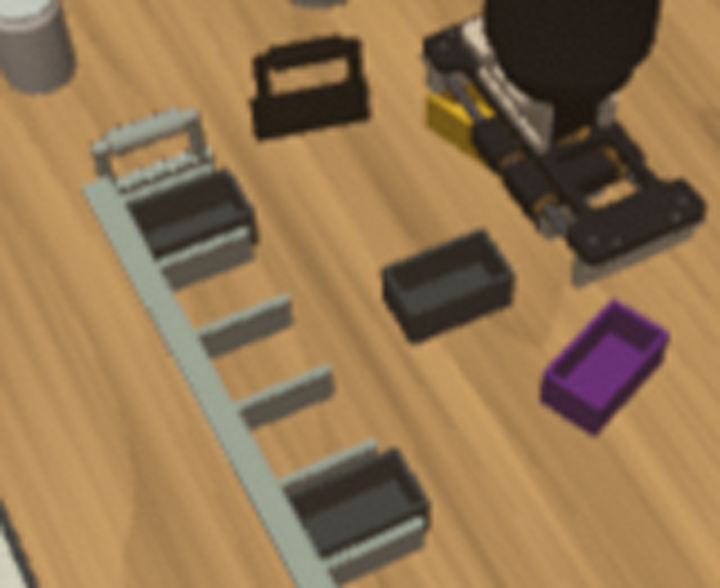

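View pics/wrist6.png

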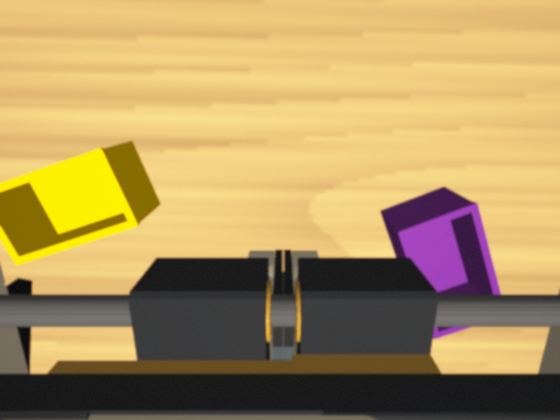

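The scene crop shows the tin at (450,285), in line with the third gap between the dividers at (245,325) and (285,395). The fingers are behind it, clear of the yellow and purple look-alikes. Lowering and pushing.

>>> send_rows(
  commands=[
    [1,[-0.01,-0.005,-0.07],[0,0,-0.002]],
    [1,[0,0,-0.06],[0,0,-0.001]],
    [1,[0,0,-0.03],[0,0,0]],
    [1,[0,0,0],[0,0,0]],
  ],
)

```text
clock: 12.45
tool_pos: [0.4323, -0.0245, 0.0202]
orientation: [179.4, -0.4, 90.5]
force: [0.0, 0.3, 0.5]
opening: 0.0005
```

>>> send_rows(
  commands=[
    [1,[-0.005,-0.006,-0.025],[0,0,0]],
    [1,[0,0,-0.01],[0,0,0]],
    [1,[0.015,0,0],[0,0,0]],
    [1,[0.015,0,0],[0,0,0]],
    [1,[0.015,0,0],[0,0,0]],
  ],
)

```text
clock: 12.95
tool_pos: [0.4445, -0.0256, 0.0131]
orientation: [179.2, -0.4, 90.6]
force: [-1.2, 0.2, -0.0]
opening: 0.0007
```

>>> send_rows(
  commands=[
    [1,[0.02,0,0],[0,0,0]],
    [1,[0.02,0,0],[0,0,0]],
    [1,[0.02,0,0],[0,0,0]],
    [1,[0.02,0,0],[0,0,0]],
    [1,[0.02,0,0],[0,0,0]],
    [1,[0.02,0,0],[0,0,0]],
  ],
)

```text
clock: 13.55
tool_pos: [0.4762, -0.026, 0.013]
orientation: [179.3, -0.4, 90.6]
force: [-1.5, 0.9, 2.2]
opening: 0.0003
```

```bash
python3 tin.py 7;python3 rim.py 7 .45 .645 -.05 .0
```

```text
336 [ 0.486 -0.049  0.008] [ 0.559 -0.002  0.04 ]
[[0.4917, -0.0049], [0.4977, -0.0045], [0.5037, -0.0047], [0.5097, -0.0051], [0.5157, -0.0049], [0.5217, -0.0043], [0.5277, -0.0034], [0.5337, -0.0043], [0.5397, -0.0042], [0.5457, -0.0037], [0.5517, -0.005]]
yaw +y face 0.64 y at mid -0.0044
((522.8575439453125, -25.430131912231445), (72.55475616455078, 45.87031555175781), 2.5945239067077637)
```

View pics/sz7.png

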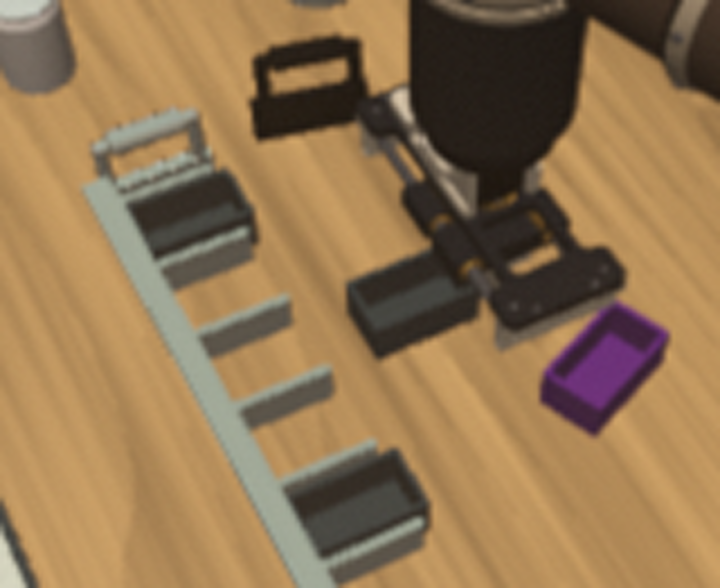

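>>> send_rows(
  commands=[
    [1,[0.02,0,0],[0,0,0]],
    [1,[0.02,0,0],[0,0,0]],
    [1,[0.02,0,0],[0,0,0]],
    [1,[0.02,0,0],[0,0,0]],
    [1,[0.02,0,0],[0,0,0]],
    [1,[0.02,0,0],[0,0,0]],
    [1,[0.02,0,0],[0,0,0]],
    [1,[0.02,0,0],[0,0,0]],
  ],
)

```text
clock: 14.5
tool_pos: [0.5187, -0.026, 0.013]
orientation: [179.3, -0.4, 90.6]
force: [-2.6, -0.1, 1.6]
opening: 0.0006
```

```bash
python3 tin.py 8;python3 rim.py 8 .45 .645 -.05 .0
```

```text
304 [ 0.53  -0.048  0.008] [ 0.601 -0.003  0.041]
[[0.5359, -0.0045], [0.5419, -0.0043], [0.5479, -0.0043], [0.5539, -0.0046], [0.5599, -0.0051], [0.5659, -0.0041], [0.5719, -0.0048], [0.5779, -0.0035], [0.5839, -0.0039], [0.5899, -0.0036]]
yaw +y face 0.89 y at mid -0.0043
((565.589111328125, -25.694351196289062), (70.8909912109375, 45.723175048828125), 0.8008233904838562)
```

View pics/sz8.png

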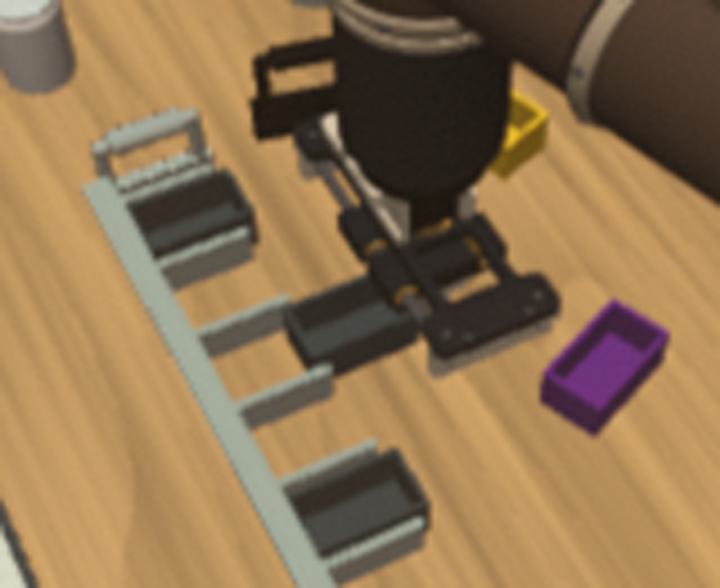

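The tin's nose has entered the third gap, centred. I'll keep pushing.

>>> send_rows(
  commands=[
    [1,[0.02,0,0],[0,0,0]],
    [1,[0.02,0,0],[0,0,0]],
    [1,[0.02,0,0],[0,0,0]],
    [1,[0.02,0,0],[0,0,0]],
    [1,[0.02,0,0],[0,0,0]],
    [1,[0.02,0,0],[0,0,0]],
    [1,[0.02,0,0],[0,0,0]],
    [1,[0.02,0,0],[0,0,0]],
    [1,[0.015,0,0],[0,0,0]],
  ],
)

```text
clock: 15.55
tool_pos: [0.5654, -0.0261, 0.0129]
orientation: [179.4, -0.4, 90.6]
force: [-0.7, 0.2, 2.0]
opening: 0.0004
```

>>> send_rows(
  commands=[
    [1,[0.01,0,0],[0,0,0]],
    [1,[0.01,0,0],[0,0,0]],
    [1,[0.01,0,0],[0,0,0]],
  ],
)

```text
clock: 15.85
tool_pos: [0.5735, -0.0262, 0.0128]
orientation: [179.4, -0.4, 90.6]
force: [-2.2, -0.4, 2.5]
opening: 0.0007
```

>>> send_rows(
  commands=[
    [1,[0.01,0,0],[0,0,0]],
    [1,[0.01,0,0],[0,0,0]],
  ],
)

```text
clock: 16.05
tool_pos: [0.5754, -0.0265, 0.0122]
orientation: [179.7, -0.4, 90.5]
force: [-13.8, 3.9, 9.3]
opening: 0.0008
```

The push force has risen to 14 N at x=0.575, so the tin is against the panel. One more light press, then back off.

>>> send_rows(
  commands=[
    [1,[0.008,0,0],[0,0,0]],
  ],
)

```text
clock: 16.15
tool_pos: [0.5753, -0.0267, 0.0119]
orientation: [180.0, -0.4, 90.5]
force: [-7.3, 2.0, 5.4]
opening: 0.0002
```

>>> send_rows(
  commands=[
    [1,[-0.03,0,0],[0,0,0]],
    [1,[-0.06,0,0],[0,0,0]],
    [1,[-0.06,0,0],[0,0,0]],
    [1,[-0.04,0,0.06],[0,0,0]],
    [1,[0,0,0.12],[0,0,0]],
    [1,[0,0,0.12],[0,0,0]],
    [1,[-0.1,0,0.12],[0,0,0]],
    [1,[-0.1,0,0.12],[0,0,0]],
    [1,[0,0,0],[0,0,0]],
    [1,[0,0,0],[0,0,0]],
  ],
)

```text
clock: 17.15
tool_pos: [0.476, -0.0259, 0.1518]
orientation: [179.3, -0.5, 90.5]
force: [0.1, 0.4, 0.3]
opening: 0.0008
```

```bash
python3 tin.py 9;python3 rim.py 9 .55 .645 -.05 .0;  python3 rim.py 9 .55 .645 .07 .119; python3 - <<'E'
from h import *
a=load("scene0")["color"];b=load("scene9")["color"]
cv2.imwrite("pics/cmp.png",np.hstack([cv2.resize(x[110:330,160:420],None,fx=1.5,fy=1.5) for x in(a,b)]))
s=load("top9");cv2.imwrite("pics/tz9.png",cv2.resize(s["color"][115:245,195:415],None,fx=3.6,fy=3.6,interpolation=cv2.INTER_CUBIC))
E
```

```text
238 [ 0.585 -0.05   0.008] [ 0.645 -0.003  0.04 ]
[[0.5911, -0.0051], [0.5971, -0.0046], [0.6031, -0.0049], [0.6091, -0.0045], [0.6151, -0.0048], [0.6211, -0.0039], [0.6271, -0.0049], [0.6331, -0.0037]]
yaw +y face 1.27 y at mid -0.0046
((614.8361206054688, -26.520675659179688), (59.40644836425781, 46.94398880004883), 0.6218269467353821)
242 [0.583 0.074 0.008] [0.645 0.119 0.04 ]
[[0.589, 0.1172], [0.595, 0.1174], [0.601, 0.1172], [0.607, 0.1168], [0.613, 0.1169], [0.619, 0.1182], [0.625, 0.1176], [0.631, 0.118], [0.637, 0.1176]]
yaw +y face 0.89 y at mid 0.1174
((614.238525390625, 96.59712219238281), (44.56565856933594, 61.55056381225586), 88.78096771240234)
```

View pics/sz9.png

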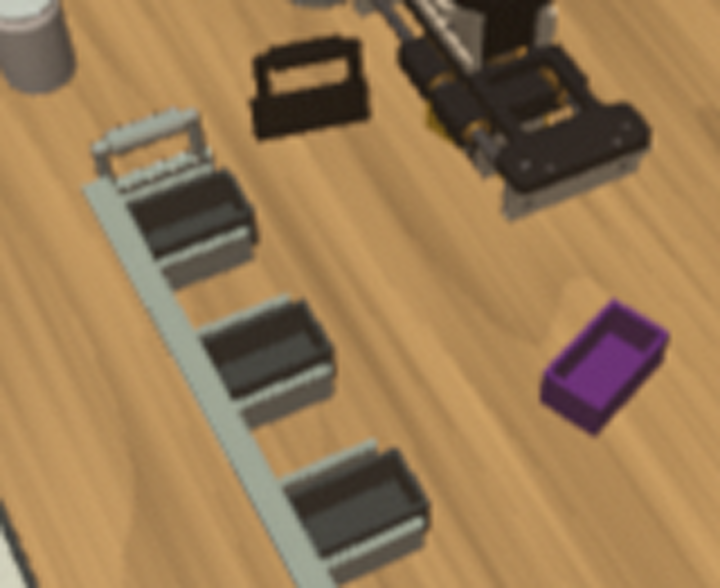

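View pics/tz9.png

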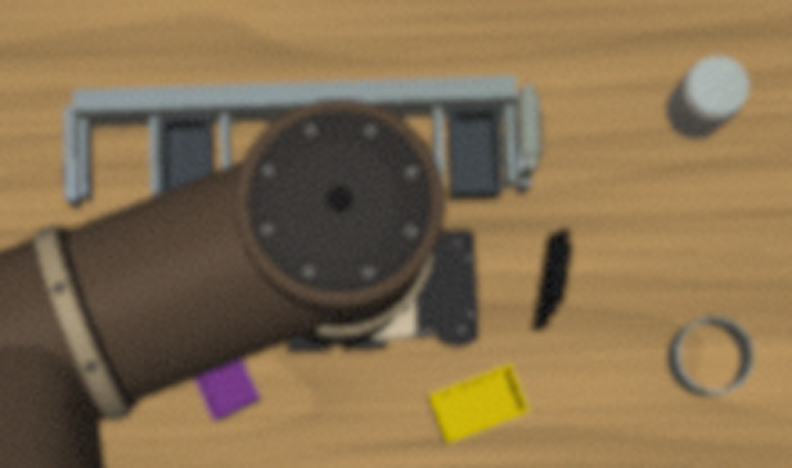

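View pics/cmp.png

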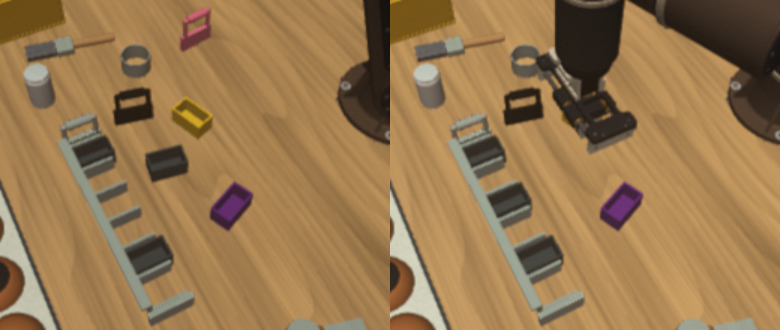

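The tin sits square in the third gap. Its front edge is at x≈0.585, 6–7 mm out of the dividers and level with the parked tins. Nothing else has moved, so I'm handing in.

```bash
python3 -c "
from plant import *
print(order.close_job()); print(sensors.get_obs()['clock'])"
```

```text
the job is handed in; nothing more can be done
None
the job is handed in; nothing more can be done
```

The rail run and the tin are both done, and I handed the job in at about 17 s of the 61 s allowed.

- **Rail:** The loop handle is at the -y end, so the gaps count f (full), e (empty), d (empty). With the fingers shut I slid along the rail in one contact, from y=-0.148 behind f, past e, to y=-0.031 behind d. Contact read about 5 to 15 N at each stop. I lifted off there and went no farther.
- **Tin:** I pushed it sideways on the table until it was square and in line with the third gap (yaw -8.5° to about 0°). Then I pushed it straight in until it stopped, with about 14 N sideways force on the tool.

**Last checks:**
- **Position:** the tin is centred in gap d at y≈-0.026. It juts 6–7 mm out of the dividers, level with the parked tins. Two yaw estimates, about 0.6° and 1.3°, disagree slightly; that is within the noise of the method.
- **Surroundings:** the before-and-after scene views show the visible bystanders, parked tins and look-alikes unmoved. In the last scene view the arm hid the yellow and pink look-alikes. The yellow one showed unmoved in the top view; I did not recheck the pink one at the end.
- **Top view:** the arm hid the third gap, so the final fit rests on the scene camera and the push force.

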